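Hook out the recessed drawer under the plank shelf

ROBOT

A 6-joint arm with a two-finger parallel gripper is mounted at the origin on the work surface. World frame = base frame: x ahead of the robot, y to its left, z up, the work surface at z = 0. Lengths are in m, angles in rad, forces in N, time in s.
With the tool pointing down it reaches from about 0.35 to 0.8 m from the base axis. Payload 7.3 kg.
Tool frame: the origin (TCP) lies between the finger pads; the fingertips stand 25 mm ahead of it and the grasp point (between the pads) lies 6 mm ahead of it (r.tip_extent is the distance from the TCP to the fingertips, in m); z points along the fingers, y is the direction in which the jaws open and shut (so a half turn about z gives the same grasp; the last joint's range is limited). The gripper opens to 85 mm and grips with 20 to 120 N. Pads are 22 mm wide; open, the fingers measure 114 mm over their backs; the gripper's body (76 mm by 85 mm) begins 54 mm behind the grasp point. The pads swing forward as they close: fully open they stand 13 mm farther back than shut.
Start: joints at [-1.376, 0.342, 1.524, -0, 1.275, -0.146], TCP at [0.175, -0.495, 0.256] pointing down, gripper open.
Joint ranges: [-2.53, 2.53], [-0.77, 2.02], [0.04, 2.7], [-1, 4.14], [0.28, 2.66], [-3.11, 3.11]. Speed limits (rad/s): [2.57, 2.57, 3.14, 3.14, 3.14, 3.14].

INTERFACE

Orientations are given as a unit quaternion [x, y, z, w].
In Python, from workcell import r, command_gripper, optics gives the robot as it stands. The module is installed in compiled form; this text tells all that it offers. Calls block until the motion is done:
- r.reach(position, orientation): joint-space move of the TCP to a pose.
- r.move_straight(position, orientation=None, speed=0.15, max_force=None): straight line of the TCP; orientation=None keeps the orientation; speed is the mean speed in m/s. With max_force (N) it stops when the force on the tool has changed by that much, and returns True; else False.
- r.movej(angles): joint-space move.
- command_gripper(opening, force=None): finger opening in m; force is the grip in N (None keeps the last); returns when the fingers have stopped.
- r.hold(seconds).
- r.solve_ik(position, orientation): joint angles nearest the present ones, or None.
- r.read_state(): the state.
- optics.get_image(name): name is "side" or "top" or "wrist"; returns (picture, depth): 420x560x3 uint8, red, green, blue; 420x560 float32, m along the optical axis (not along the pixel's ray), 0 where there is no reading.
- optics.camera_model(name): a dict with "K" (3x3 intrinsics, pixels), "k1" (the pictures are not rectified: a ray, as slopes to the right and down, at radius r is drawn at 1 + k1 r^2 times it, then the intrinsics apply), "R" (3x3) and "t" (3): a world point X has camera coordinates R X + t; the wrist camera has in their place "tool_from_camera" (4x4, takes a point from camera to tool coordinates, whose origin is the TCP and whose axes are the flange's). Camera axes: x right, y down, z forward; pixel columns grow to the right and rows downward; lengths in m; the calibration is good to about 2 mm. A picture is of the moment at which its call begins: read the wrist's pose just before it. camera_model takes no time and is no camera call.
A pose or a line that the arm cannot do raises r.PlanningError and nothing moves.
- r.finish_job(): hands the job in, once; it reports no verdict.
The state is a dict: "time_s": time; "joint_positions": joint angles; "dq": joint speeds; "tau": joint torques, N m; "eef_pos": TCP position; "eef_rot": TCP orientation; "contact_force": force on the tool from outside, world axes, zero at the start; "torque": the same for the moment, N m; "grip_width": finger opening in m.
Only numpy, scipy, OpenCV 4.12 (cv2) and the standard library are available. Lean on these libraries where they do the work, as an engineer would, in place of code of your own. Each camera call takes 0.05 s, during which the arm holds its last target.

TASK

The shallow drawer under the plank shelf has slid in too far to reach: pick up the hooked rod from the table, reach it under the plank, feel gently for the upright pull loop hidden somewhere along the drawer's front, catch it and draw the drawer out until its front is level with the plank's front edge or a little beyond. Then unhook the rod and set it down flat (not dropped) on the table where you found it. Keep the hand itself off the shelf and drawer, press on them only lightly with the rod (never more than about 15 N), and leave everything else undisturbed.

Things in the scene. Friction and masses are not known exactly. Their poses are not given: they have to be found in the camera images.
- shelf: low wooden plank shelf, fixed to the table: 200 deep (x), 440 wide (y), top 123 high. Origin: centre of its underside, on the table; its front faces its own -x. The plank is 18 thick, underside 105 above the table, front edge at x = -100. Uprights 18 thick at y = +/-205 leave 392 between them. A shallow drawer runs under the plank
- plank_edge (a point): middle of the plank's lower front edge, 105 above the table, axes as the shelf's. Behind it, hidden, is the drawer's pull: an upright D-shaped loop of 7 thick steel wire standing out square from the drawer's front. Its vertical bar (axis 30 before the front, 26 clear behind it) spans heights 25 to 75, where legs join it to the front: open on its left and right, 29 to 71 high
- pull_line (a point): point 50 above the table at the middle of the drawer's front when fully in; axes as the shelf's. The loop's y from here is anywhere from -45 to +45, other each time and not measured: find it by touch, moving sideways slowly, stopping at a light contact of about 2 N. The loop does not slide along. Nothing else stands out over 2 from the drawer's front
- drawer (a joint): how far the drawer is out, in m, towards the shelf's -x: 0 = fully in, stop at 0.13. Its wooden front (340 wide, from 4 to 100 high) lies at x = -0.010 - value in the shelf's frame: level with the plank's edge at 0.09. It starts at 0.008 to 0.025, slides stiffly (3 N or a little more moves it either way) and stays where it is left
- rod_mid (a point): grip point of the hooked rod (about 90 g) lying loose and flat on the table, half-way up the handle, 12 above the table. Its x axis runs along the rod to the hook end. Wooden handle 18 wide (y), 24 high (z), from x = -80 to +40; then 7 thick straight wire to x = 170. It balances near x = +20. It turns in the fingers if the hook is pushed sideways with much over 5 N: grip firmly
- rod_hook (a point): where the wire of the rod turns into the hook, x = 170 from the grip point, same axes, same height. From here the wire (7 thick) runs square to the rod to its +y side: to y = 24, then its tip bends back to x = -6, y = 32 (wire axis). Hook, wire and handle axis all lie in one level plane
- bin: (mm) blue plastic tilt-out bin, 85 x 110 x 75, resting loose on the plank; origin at the centre of its underside; not to be disturbed
- jar: (mm) empty glass jar, 64 across, 85 tall, resting loose on the plank; origin at the centre of its underside; not to be disturbed
- bangle_stand: (mm) turned wooden bangle holder, 68 across, 104 tall, resting loose on the plank; origin at the centre of its underside; not to be disturbed
- hair_band: (mm) white plastic hair band, a ring 62 across, 16 high, resting loose on the plank; origin at the centre of its underside; not to be disturbed
- comb: (mm) fine-tooth steel comb lying flat, 130 long, 26 wide, resting loose on the plank; origin at the centre of its underside; not to be disturbed
- brush: (mm) hair brush lying on the table, handle towards its -x, loose; origin at its underside; not to be disturbed
- tin: (mm) plain metal tin, 60 across, 100 tall, loose; origin at its underside; not to be disturbed
- bangle: (mm) brass bangle lying flat, 68 across, 8 high, loose; origin at its underside; not to be disturbed

How it is judged:
On the way, in this order (a step that is already met when the one before it is completed fails the run):
1. the hooked rod is picked up (height (world z) of rod_mid above 0.03 m and contact force between rod and the fingers above 1 N), for 0.2 s.
2. the drawer is drawn out with the rod: its front level with the plank's front edge (within 5 mm) or beyond (value of joint drawer above 0.085 m and contact force between rod and the fingers above 1 N), for 0.1 s.
3. the rod, still held, is set down flat on the table within 80 mm of where it lay (height (world z) of rod_mid below 0.018 m and distance of rod_mid from where it was at the start of the episode below 0.08 m and contact force between rod and the fingers above 0.5 N), for 0.05 s.
At the end, for the whole second after the job is handed in: The drawer's front is level with the plank's front edge (at most 5 mm short) or beyond; the rod lies flat and still on the table, its grip point within 80 mm of where it lay at the start, clear of the shelf and drawer, and released (value of joint drawer above 0.085 m and height (world z) of rod_mid below 0.016 m and angle between rod_mid's own z axis and vertical below 0.12 rad and distance of rod_mid from where it was at the start of the episode below 0.08 m and linear speed of rod below 0.02 m/s and contact force between rod and shelf below 0.1 N); the robot touches nothing.
It fails at once if the rod presses on the shelf, drawer or loop with more than 15 N (contact force between rod and shelf above 15 N).
It fails at once if the hand or arm touches the shelf or drawer (contact force between any of the fingers, the arm and shelf above 1 N).
It fails at once if a bystander is moved more than 25 mm (distance of any of bin, jar, bangle_stand, hair_band, comb, brush, tin, bangle from where it was at the start of the episode above 0.025 m).
It also fails if it takes over 70 s, if anything falls off the work surface, if the arm or the gripper's body presses on something with over 40 N, if the wrist force passes 120 N, or if a joint passes its speed limit or range.

## Working session

There is one attempt and no reset: what is moved stays moved. The work goes in short steps, each a Python script; the robot and the scene stay as the last script left them, time stands still between calls to the robot, and variables do not carry over. Pictures are saved under pics/ and viewed, and the job is handed in when it is done.

```bash
mkdir -p pics; ls
python3 - <<'E'
from workcell import r, command_gripper, optics
import cv2, numpy as np
for n in ["side","top","wrist"]:
    s=r.read_state()
    im,d=optics.get_image(n); cv2.imwrite(f"pics/{n}0.png",im[:,:,::-1]); np.save(f"pics/{n}0.npy",d)
    print(n,optics.camera_model(n))
print(s)
E
```

```text
pics
side {'K': array([[438.19843639,   0.        , 269.88804022],
       [  0.        , 438.19843639, 213.80055183],
       [  0.        ,   0.        ,   1.        ]]), 'k1': 0.013842229564397044, 'R': array([[-0.85715631, -0.51501738,  0.00633757],
       [-0.27059732,  0.43982407, -0.85634799],
       [ 0.43824668, -0.73573901, -0.5163603 ]]), 't': array([0.51180203, 0.26503549, 1.01799046])}
top {'K': array([[529.88303466,   0.        , 282.74838602],
       [  0.        , 529.88303466, 201.81182777],
       [  0.        ,   0.        ,   1.        ]]), 'k1': -0.1271527632942262, 'R': array([[-0.02678984, -0.9996366 , -0.00299389],
       [-0.98573055,  0.02691482, -0.16616523],
       [ 0.16618542, -0.00150037, -0.98609338]]), 't': array([0.01383106, 0.5942425 , 1.21033822])}
wrist {'K': array([[364.63635139,   0.        , 289.20781808],
       [  0.        , 364.63635139, 207.29885646],
       [  0.        ,   0.        ,   1.        ]]), 'k1': -0.005716712019809977, 'tool_from_camera': array([[ 8.03364398e-04, -9.56913236e-01, -2.90372887e-01,
         7.44707272e-02],
      
[... 230 characters left out ...]
  1.00000000e+00]])}
{'time_s': 0.1, 'joint_positions': array([-1.37600881e+00,  3.42640635e-01,  1.52488493e+00, -2.32727813e-05,
        1.27539815e+00, -1.46016374e-01]), 'dq': array([-0.00159041, -0.00081708, -0.00233732, -0.00097355, -0.00020146,
       -0.00043923]), 'tau': array([ 2.08632489e-03, -4.34445727e+01, -2.46492416e+01, -8.81031337e-05,
        4.67820428e-03, -5.73384625e-06]), 'eef_pos': array([ 0.1754251 , -0.49449771,  0.25571464]), 'eef_rot': array([ 9.85515891e-01,  1.69581797e-01, -2.73545511e-05, -6.65061547e-04]), 'contact_force': array([1.59347846, 0.10139817, 0.06177623]), 'torque': array([ 0.00706425, -0.02862452, -0.03781966]), 'grip_width': 0.08528047666374902}
```

View pics/side0.png

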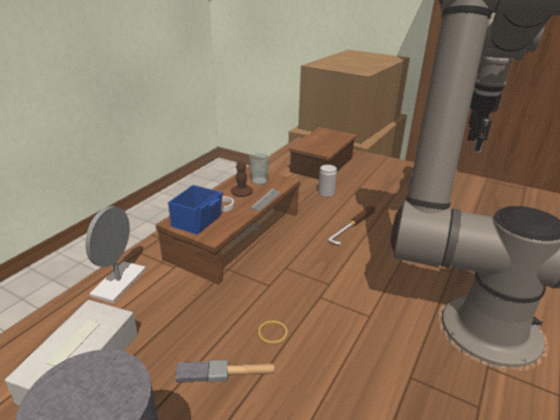

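View pics/top0.png

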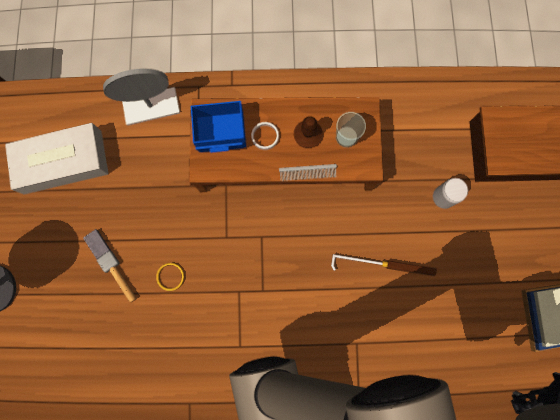

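View pics/wrist0.png

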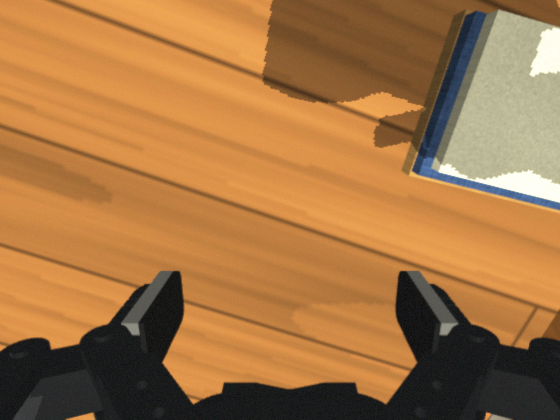

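```bash
cat > h.py <<'E'
import numpy as np, cv2
from workcell import r, command_gripper, optics
from scipy.spatial.transform import Rotation as Ro
def cam(name): return optics.camera_model(name)
def ray(m,u,v):
    K=m['K'];d=np.array([(u-K[0,2])/K[0,0],(v-K[1,2])/K[1,1]]);s=d.copy()
    for _ in range(20): s=d/(1+m['k1']*(s@s))
    return np.array([s[0],s[1],1.])
def world(name,u,v,z=None,depth=None):
    m=cam(name);R,t=m['R'],m['t'];c=-R.T@t;d=R.T@ray(m,u,v)
    return c+d*((z-c[2])/d[2]) if depth is None else R.T@(ray(m,u,v)*depth-t)
def proj(name,X):
    m=cam(name);p=m['R']@np.asarray(X)+m['t'];s=p[:2]/p[2];s=s*(1+m['k1']*(s@s))
    return m['K'][:2,:2]@s+m['K'][:2,2]
def quat(yaw): # tool down, jaw axis: tool x along yaw direction
    x=np.array([np.cos(yaw),np.sin(yaw),0]);z=np.array([0,0,-1.]);y=np.cross(z,x)
    return Ro.from_matrix(np.c_[x,y,z]).as_quat()
E
python3 - <<'E'
import cv2
im=cv2.imread('pics/top0.png')
a=cv2.resize(im[235:290,320:450],None,fx=6,fy=6,interpolation=cv2.INTER_CUBIC);cv2.imwrite('pics/c_rod.png',a)
a=cv2.resize(im[85:200,180:400],None,fx=3.6,fy=3.6,interpolation=cv2.INTER_CUBIC);cv2.imwrite('pics/c_shelf.png',a)
E
python3 -c "
from h import *
print(r.tip_extent, r.read_state()['time_s'])"
```

```text
0.025 0.15
```

View pics/c_rod.png

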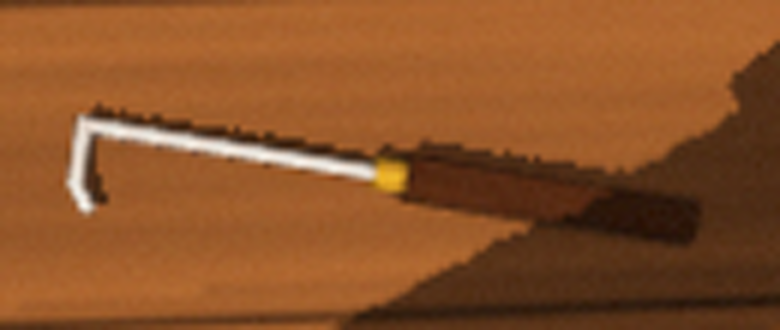

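View pics/c_shelf.png

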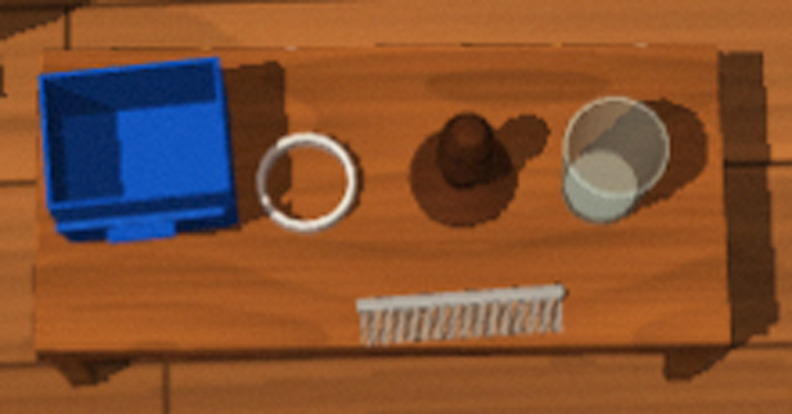

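Run:
```python
from h import *
def f(c,o,s): return (np.array(c)+.5)/s-.5+np.array(o)
g=lambda c,z:world('top',*f(c,(320,235),6),z=z)
hk=g((84,124),.012+.003); hs=g((390,174),.015); he=g((694,222),.02)
print(hk,hs,he, np.linalg.norm(hk-hs),np.linalg.norm(hs-he),np.linalg.norm(hk-he))
s=lambda c:world('top',*f(c,(180,85),3.6),z=.123)
FL,FR,BL,BR=[s(c) for c in((36,347),(730,343),(45,49),(718,45))]
for n,p in zip(('FL','FR','BL','BR'),(FL,FR,BL,BR)): print(n,p)
print(np.linalg.norm(FL-FR),np.linalg.norm(FL-BL),np.linalg.norm(FR-BR))
v=FL-FR; print('shelf yaw from front',np.arctan2(-v[0],v[1]))
v=BL-BR; print('back',np.arctan2(-v[0],v[1]))
m=cam('side')
d=np.load('pics/top0.npy')
for u,v in((285,190),(285,178),(380,262),(410,268),(285,155)):print(u,v,d[v,u],world('top',u,v,depth=d[v,u]))
im=cv2.imread('pics/side0.png')
cv2.imwrite('pics/c_side.png',cv2.resize(im[130:290,140:380],None,fx=3.3,fy=3.3,interpolation=cv2.INTER_CUBIC))
```

```text
[ 0.46641959 -0.12120621  0.015     ] [ 0.44254763 -0.24372573  0.015     ] [ 0.41885584 -0.36524355  0.02      ] 0.12482349572925933 0.12390674556796494 0.2486795880011278
FL [0.635493   0.20725649 0.123     ]
FR [ 0.62612649 -0.22894902  0.123     ]
BL [0.8331116  0.20291425 0.123     ]
BR [ 0.82379499 -0.23373984  0.123     ]
0.4363060551410069 0.1976662986292033 0.1977265486750684
shelf yaw from front -0.021469397868835245
back -0.02133311895943678
285 190 1.3127446 [ 0.63184974 -0.00868575  0.00264767]
285 178 1.1974773 [ 0.63691787 -0.00868519  0.12039466]
380 262 1.2707964 [ 0.44674955 -0.23290609  0.01433384]
410 268 1.2630409 [ 0.42968077 -0.30407658  0.01943044]
285 155 1.2023914 [ 0.68948827 -0.01013034  0.12427315]
```

View pics/c_side.png

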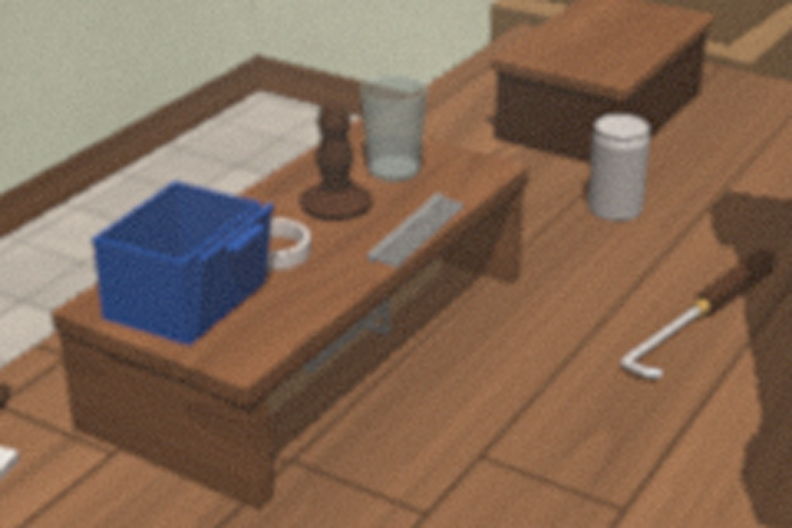

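```bash
cat >> h.py <<'E'
ROD=np.array([.434,-.2875]); RYAW=1.378; PSI=-.0215
SC=np.array([.7296,-.0131])
def shelf(x,y): 
    c,s=np.cos(PSI),np.sin(PSI); return SC+np.array([c*x-s*y,s*x+c*y])
def w2s(p):
    c,s=np.cos(PSI),np.sin(PSI); d=np.asarray(p)[:2]-SC; return np.array([c*d[0]+s*d[1],-s*d[0]+c*d[1]])
E
python3 - <<'E'
from h import *
print(r.solve_ik([*ROD,.15],quat(RYAW)),r.solve_ik([*shelf(-.197,-.09),.066],quat(PSI)),r.solve_ik([*shelf(-.3,.03),.2],quat(PSI)))
r.reach([*ROD,.17],quat(RYAW))
s=r.read_state(); print(s['time_s'],s['eef_pos'],s['contact_force'])
im,d=optics.get_image('wrist'); cv2.imwrite('pics/w1.png',im[:,:,::-1])
E
```

```text
[-7.32361400e-01  4.45555303e-01  1.68572882e+00 -4.44089210e-16
  1.01030853e+00 -5.39565074e-01] [-3.26139553e-01  5.93121244e-01  1.70905299e+00 -4.44089210e-16
  8.39418417e-01  1.26615677e+00] [-1.24033771e-01  2.31964717e-01  1.85255532e+00 -4.44089210e-16
  1.05707262e+00  1.46826256e+00]
1.4417 [ 0.43375314 -0.28845093  0.17034892] [-0.41900204  0.14820811  0.22285566]
```

View pics/w1.png

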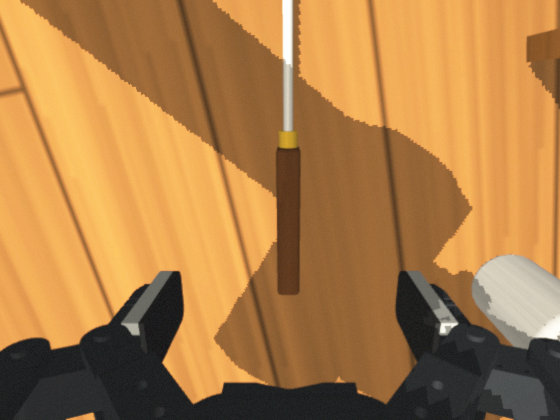

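The handle (columns 276–300, rows 131–295) is centred between the fingers and lines up with the tool. Next I grasp and lift it.

Run:
```python
from h import *
s=r.read_state(); m=cam('wrist'); T=np.eye(4); T[:3,:3]=Ro.from_quat(s['eef_rot']).as_matrix();T[:3,3]=s['eef_pos']
M=T@m['tool_from_camera']
for u,v,z in((288,295,.02),(288,131,.024)):
    d=M[:3,:3]@ray(m,u,v);p=M[:3,3]+d*((z-M[2,3])/d[2]); print(p, (p[:2]-s['eef_pos'][:2])@[np.cos(RYAW),np.sin(RYAW)])
r.move_straight([*ROD,.029],quat(RYAW),speed=.12)
command_gripper(.0,100)
s=r.read_state();print(s['time_s'],s['grip_width'],s['eef_pos'],s['contact_force'])
r.move_straight([*ROD,.15],quat(RYAW),speed=.12)
s=r.read_state();print(s['time_s'],s['grip_width'],s['eef_pos'],s['contact_force'])
im,d=optics.get_image('side'); cv2.imwrite('pics/s2.png',im[:,:,::-1])
```

```text
[ 0.41747334 -0.3714966   0.02      ] -0.08436945290943663
[ 0.44348447 -0.23992526  0.024     ] 0.04974801050272227
3.4583 0.01581675526933988 [ 0.43405785 -0.28750337  0.02943848] [-1.38600602  1.72542187  4.78410289]
4.6167 0.015497399245165563 [ 0.43365445 -0.28718538  0.14925354] [ 0.03874363 -1.06569624  0.17741628]
```

View pics/s2.png

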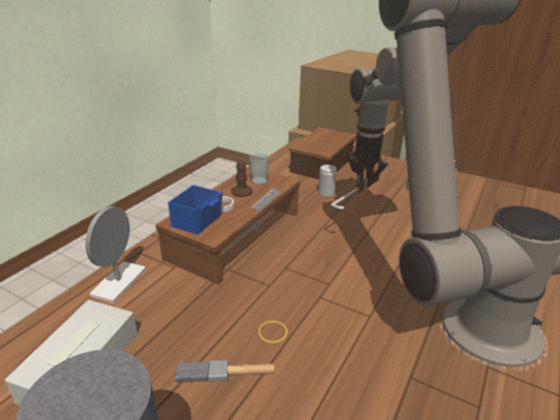

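Run:
```python
from h import *
r.reach([*shelf(-.325,-.095),.15],quat(PSI))
r.move_straight([*shelf(-.325,-.095),.067],quat(PSI),speed=.12)
s=r.read_state();print(s['time_s'],s['grip_width'],w2s(s['eef_pos']),s['eef_pos'],s['contact_force'])
for n in('top','side'):
    im,d=optics.get_image(n); cv2.imwrite(f'pics/{n}3.png',im[:,:,::-1]);np.save(f'pics/{n}3.npy',d)
hk=np.array([*shelf(-.155,-.095),.05]);u,v=proj('top',hk);print('pred hook top',u,v)
u0,v0=int(u)-40,int(v)-40
im=cv2.imread('pics/top3.png');cv2.imwrite('pics/c3.png',cv2.resize(im[v0:v0+100,u0:u0+100],None,fx=6,fy=6,interpolation=cv2.INTER_CUBIC));print(u0,v0)
u,v=proj('side',hk);print('pred side',u,v)
im=cv2.imread('pics/side3.png');u1,v1=int(u)-50,int(v)-50;cv2.imwrite('pics/c3s.png',cv2.resize(im[v1:v1+100,u1:u1+100],None,fx=6,fy=6,interpolation=cv2.INTER_CUBIC));print(u1,v1)
f=[r.read_state()['contact_force']]
for i in range(8):
    r.hold(.02); f.append(r.read_state()['contact_force'])
print(np.round(f,2)); print(r.read_state()['time_s'])
```

```text
7.0083 0.015909274993132046 [-0.32461688 -0.09524572] [ 0.40301052 -0.10134498  0.06735315] [ 0.60204332  0.37215456 -1.2160174 ]
pred hook top 326.1725910476123 209.68854703384181
286 169
pred side 294.8707866244828 220.83971655452095
244 170
[[ 1.04  0.35 -1.5 ]
 [-0.19 -0.02 -0.9 ]
 [ 0.01  0.69 -0.59]
 [ 0.03  0.36 -0.98]
 [ 0.83  0.45 -0.99]
 [ 0.25 -0.15 -1.03]
 [ 0.03 -1.11 -1.53]
 [ 0.66 -0.68 -0.81]
 [-0.2   0.51 -0.86]]
7.2417
```

View pics/c3.png

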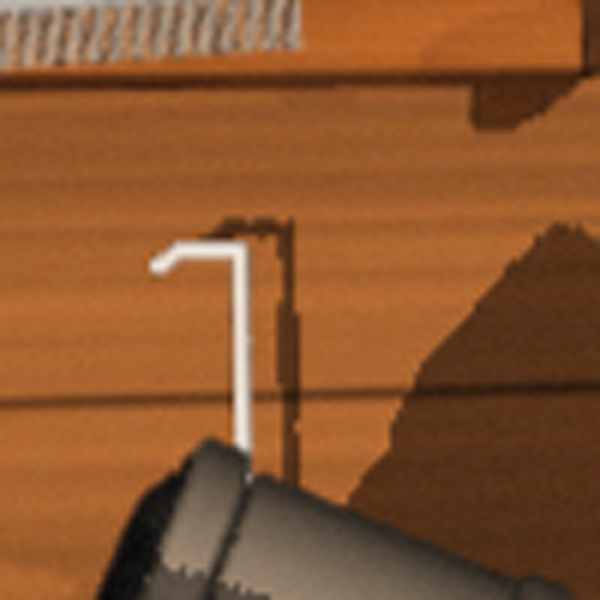

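View pics/c3s.png

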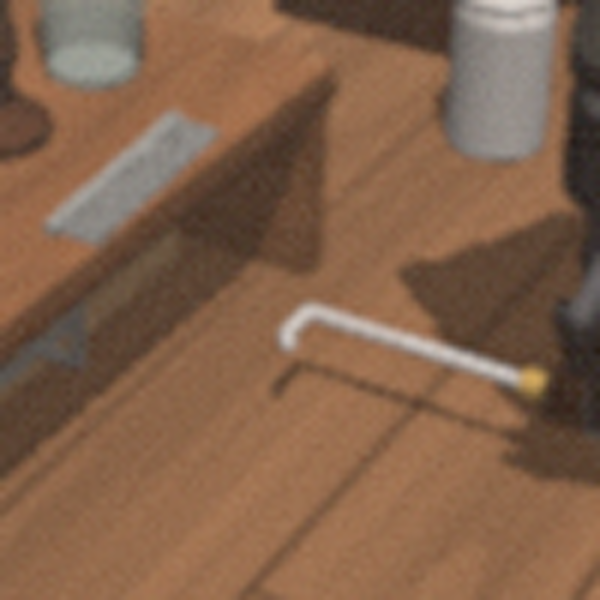

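```bash
cat >> h.py <<'E'
def favg(n=8):
    f=[]
    for i in range(n):
        r.hold(.02); f.append(r.read_state()['contact_force'])
    return np.mean(f,0)
def st(tag=''):
    s=r.read_state(); print(tag,round(s['time_s'],2),np.round(w2s(s['eef_pos'])*1000,1),round(s['eef_pos'][2],4),np.round(s['contact_force'],2))
E
python3 - <<'E'
from h import *
q=quat(PSI)
r.move_straight([*shelf(-.225,-.095),.067],q,speed=.08,max_force=8)
st('pre');f0=favg();print(f0)
hit=r.move_straight([*shelf(-.186,-.095),.067],q,speed=.015,max_force=2.5)
print(hit);st('hit');f1=favg();print(f1-f0);st()
E
```

```text
pre 8.64 [-225.4  -94.9] 0.067 [ 0.06  0.42 -0.63]
[-0.3211417   0.17896842 -0.72881446]
True
hit 10.22 [-204.6  -94.8] 0.0664 [-0.19 -0.58 -1.26]
[ 0.17491082 -0.40293711 -0.29309053]
 10.36 [-205.2  -94.7] 0.066 [ 0.22 -0.31 -1.59]
```

Run:
```python
from h import *
q=quat(PSI)
for i in range(3):
    f0=favg()
    hit=r.move_straight([*shelf(-.186,-.095),.067],q,speed=.012,max_force=2.8)
    s=r.read_state();print(hit,s['contact_force']-f0);st('hit');f1=favg();print(f1-f0)
    if f1[0]-f0[0]<-1: break
```

```text
True [ 0.28343578 -0.63295801 -0.41259954]
hit 10.97 [-204.3  -94.6] 0.0655 [ 0.34 -0.63 -1.18]
[-0.11561463  0.07998461 -0.30197545]
True [-0.12123587  0.05563192 -0.0450591 ]
hit 11.7 [-204.1  -94.4] 0.0647 [-0.49  0.07 -1.14]
[0.43164847 0.26468651 0.30343803]
True [-0.08211007 -0.78848548 -0.04357542]
hit 12.42 [-204.   -94.1] 0.0639 [-0.14 -0.34 -0.9 ]
[ 0.04502267 -0.27075115 -0.0156591 ]
```

```bash
cat >> h.py <<'E'
def feel(a,b,step,thr,dirn,yaw=PSI,z=.067,n=5,speed=.02):
    """step from shelf xy a to b; stop when mean force against dirn (shelf axis) changes by thr"""
    q=quat(yaw);a=np.array(a);b=np.array(b);L=np.linalg.norm(b-a);N=int(np.ceil(L/step))
    d3=np.array([*(shelf(*dirn)-SC),0])
    r.move_straight([*shelf(*a),z],q,speed=speed); f0=favg(10)
    out=[]
    for i in range(1,N+1):
        p=a+(b-a)*i/N
        big=r.move_straight([*shelf(*p),z],q,speed=speed,max_force=6)
        f=favg(n); g=-(f-f0)@d3; s=r.read_state()
        out.append((np.round(w2s(s['eef_pos'])*1000,1),round(g,2),big))
        if g>thr or big:
            f=favg(6); g=-(f-f0)@d3
            if g>thr or big: out.append(('confirm',round(g,2)));break
    print(round(s['time_s'],2),np.round(s['eef_pos'][2],4));print(*out[-8:],sep='\n')
    return out
E
python3 - <<'E'
from h import *
feel((-.206,-.095),(-.198,-.095),.001,1.3,(1,0))
E
```

```text
14.06 0.0669
(array([-205.,  -95.]), np.float64(0.32), False)
(array([-204.,  -95.]), np.float64(-0.02), False)
(array([-203.4,  -94.9]), np.float64(2.27), False)
('confirm', np.float64(2.64))
```

Run:
```python
from h import *
q=quat(PSI)
X=-.2095
r.move_straight([*shelf(X,-.095),.067],q,speed=.03)
print(r.move_straight([*shelf(X,-.06),.067],q,speed=.04,max_force=4.5));st()
f0=favg(8); ey=np.array([*(shelf(0,1)-SC),0])
for k in range(4):
    y=w2s(r.read_state()['eef_pos'])[1]
    hit=r.move_straight([*shelf(X,.048),.067],q,speed=.02,max_force=3.3)
    st(hit); f=favg(8)-f0; print('fy',f@ey,f)
    if f@ey<-1 or not hit: break
```

```text
False
 15.55 [-209.4  -60.1] 0.067 [ 0.11  0.37 -1.03]
True 17.82 [-209.6  -29.9] 0.0667 [ 0.08 -3.29 -0.45]
fy -3.081817801762567 [ 0.90655693 -3.1020242   0.83725957]
```

Run:
```python
from h import *
q=quat(PSI); Y=-.034
r.move_straight([*shelf(-.2095,Y),.067],q,speed=.03);f0=favg(8);st()
r.move_straight([*shelf(-.216,Y),.067],q,speed=.03,max_force=6)
print(r.move_straight([*shelf(-.232,Y),.067],q,speed=.02,max_force=7));st()
print(favg(8)-f0);st()
```

```text
18.38 [-209.8  -33.8] 0.0668 [-0.04 -0.14 -1.22]
False
 19.7 [-231.9  -34. ] 0.067 [ 1.4  -1.56 -1.26]
[2.26099141 0.09643434 0.01584765]
 19.83 [-232.  -34.] 0.067 [ 3.02  0.18 -0.67]
```

Run:
```python
from h import *
q=quat(PSI); Y=-.034
print(r.move_straight([*shelf(-.293,Y),.067],q,speed=.03,max_force=8));st()
print(favg(6));st()
for n in('top','side'):
    im,d=optics.get_image(n); cv2.imwrite(f'pics/{n}5.png',im[:,:,::-1]);np.save(f'pics/{n}5.npy',d)
im=cv2.imread('pics/side5.png');cv2.imwrite('pics/c5s.png',cv2.resize(im[150:290,170:350],None,fx=4.2,fy=4.2,interpolation=cv2.INTER_CUBIC))
im=cv2.imread('pics/top5.png');cv2.imwrite('pics/c5t.png',cv2.resize(im[150:270,220:400],None,fx=4.2,fy=4.2,interpolation=cv2.INTER_CUBIC))
```

```text
False
 22.02 [-293.  -34.] 0.067 [ 2.48 -0.24 -1.16]
[ 2.57003224 -1.41603785 -0.99184677]
 22.12 [-293.  -34.] 0.067 [ 2.55 -2.57 -1.21]
```

View pics/c5s.png

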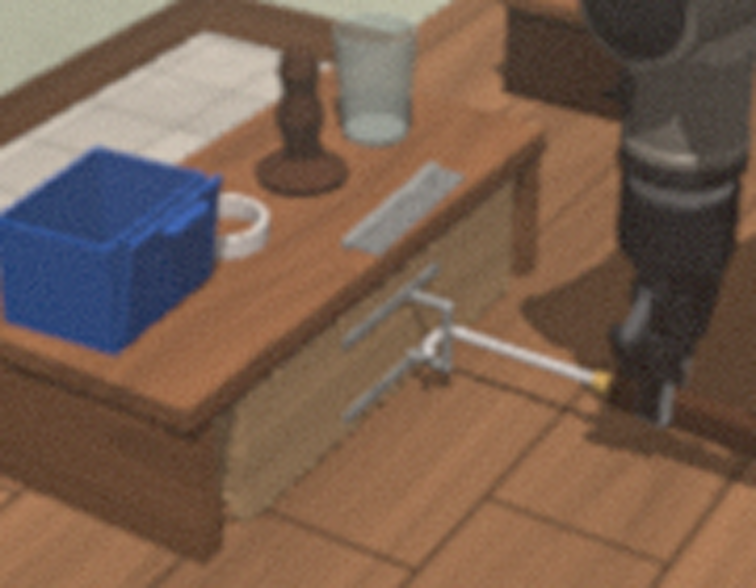

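View pics/c5t.png

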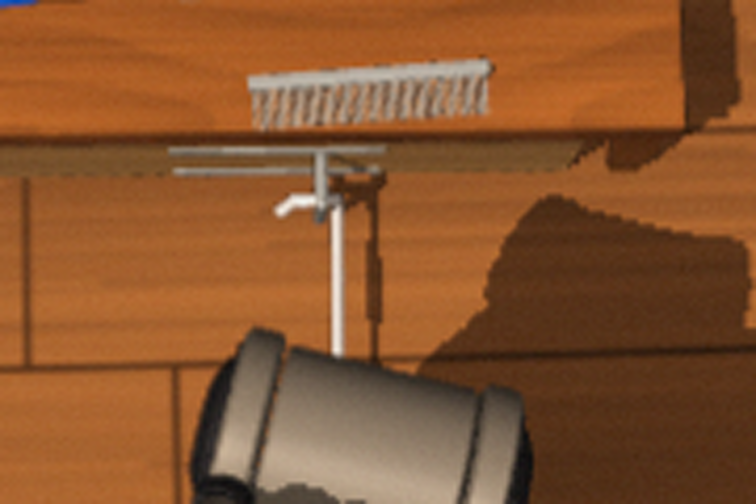

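Run:
```python
from h import *
q=quat(PSI); Y=-.034
def f(c): return (np.array(c)+.5)/4.2-.5+np.array((220,150))
print('bar',w2s(world('top',*f((321,214)),z=.075)),'plank edge',w2s(world('top',*f((321,133)),z=.123)))
print(r.move_straight([*shelf(-.299,Y),.067],q,speed=.03,max_force=8));st()
# unhook
print(r.move_straight([*shelf(-.2915,Y),.067],q,speed=.03,max_force=5));st()
print(r.move_straight([*shelf(-.2915,-.085),.067],q,speed=.04,max_force=5));st()
im,d=optics.get_image('top'); cv2.imwrite('pics/top6.png',im[:,:,::-1])
im=cv2.imread('pics/top6.png');cv2.imwrite('pics/c6t.png',cv2.resize(im[150:270,220:400],None,fx=4.2,fy=4.2,interpolation=cv2.INTER_CUBIC))
```

```text
bar [-0.13690833 -0.02311518] plank edge [-0.1010272  -0.02241614]
False
 22.57 [-299.9  -33.8] 0.0669 [ 0.76 -0.31 -1.01]
False
 22.97 [-291.5  -33.9] 0.0668 [ 0.43  0.18 -1.65]
False
 24.39 [-291.5  -84.8] 0.067 [ 0.78 -0.64 -0.28]
```

View pics/c6t.png

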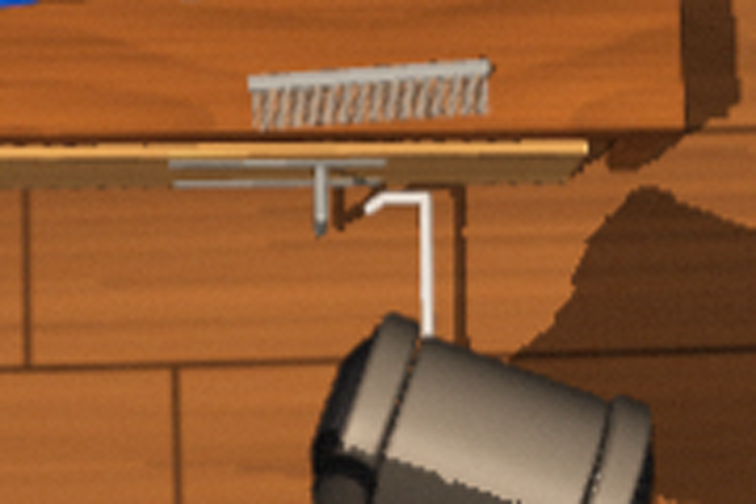

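Run:
```python
from h import *
q=quat(PSI)
r.move_straight([*shelf(-.345,-.09),.067],q,speed=.08);
r.move_straight([*shelf(-.345,-.09),.15],q,speed=.12);st()
r.reach([*ROD,.12],quat(RYAW));
r.move_straight([*ROD,.045],quat(RYAW),speed=.08);st();
im,d=optics.get_image('side'); cv2.imwrite('pics/s7.png',cv2.resize(im[150:270,280:420,::-1],None,fx=5,fy=5))
f0=favg(6)
print(r.move_straight([*ROD,.028],quat(RYAW),speed=.02,max_force=4.5));st();print(favg(8)-f0);st()
```

```text
26.11 [-345.3  -89.8] 0.1495 [-0.74  0.06 -0.53]
 28.7 [-289.4 -280.9] 0.0454 [-0.21 -0.01 -1.83]
True
 29.58 [-289.8 -280.5] 0.0295 [-1.14  0.95  4.7 ]
[-0.40846557  0.51527117  6.15527515]
 29.72 [-289.8 -280.6] 0.0295 [0.29 1.   5.87]
```

View pics/s7.png

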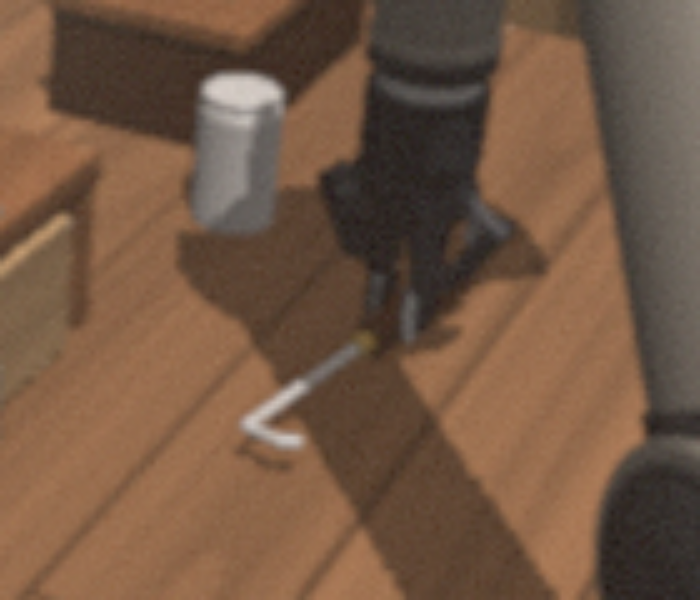

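The rod touches the table at the same TCP height it was grasped from (0.0295). It is held level just above the spot where it lay, so I'll release it.

Run:
```python
from h import *
r.hold(.15)
command_gripper(.05,40); st()
r.move_straight([*ROD,.17],quat(RYAW),speed=.1);st()
r.hold(.3)
im,d=optics.get_image('wrist'); cv2.imwrite('pics/w8.png',im[:,:,::-1])
im,d=optics.get_image('top'); cv2.imwrite('pics/top8.png',im[:,:,::-1])
```

```text
30.29 [-290.3 -280.1] 0.0288 [ 0.36 -0.16  0.4 ]
 31.85 [-289.9 -280.5] 0.1694 [-0.25 -0.16 -0.1 ]
```

View pics/w8.png

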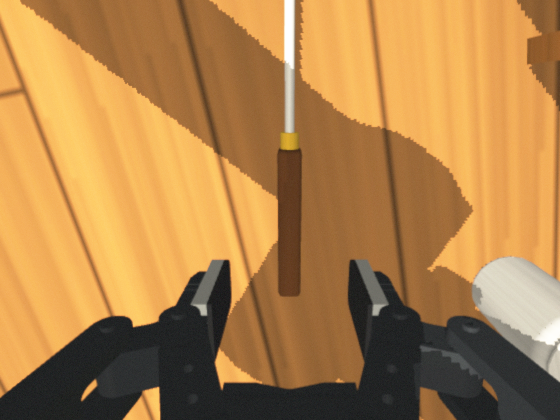

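View pics/top8.png

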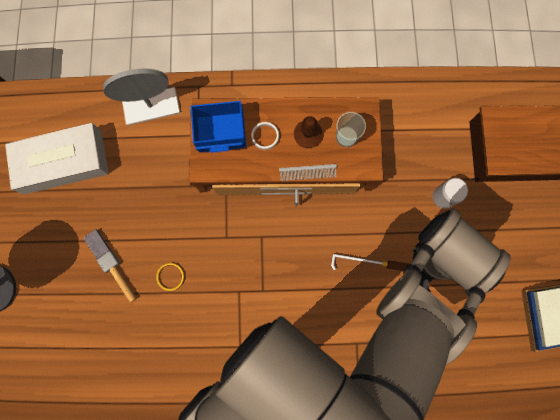

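The rod lies flat where it was found: in the wrist view the handle is at columns 278–301, ending at row 296. The drawer front shows beyond the plank edge, around row 188 in the top view, and the bystanders look unmoved.

```bash
python3 -c "
from h import *
r.finish_job();st()"
```

```text
the job is handed in; nothing more can be done
the job is handed in; nothing more can be done
```

The drawer is out past the plank's front edge, and the rod is back flat where it lay. I handed the job in at about 32 s of the 70 s; it reports no verdict, so what follows is from my own checks.

**What I did**
- I gripped the rod at its midpoint with 100 N and lifted it, then felt for the drawer front. It was at about 0.020 m out.
- I backed off 6 mm and slid sideways until the rod met the loop at about 3 N. That put the loop at y ≈ -23 mm.
- I pulled the drawer out against a steady force of about 2–3 N, then unhooked, carried the rod back, lowered it to contact and released it.

**Last checks**
- **Drawer:** one camera measurement during the pull put it at about 0.097 m. I then pulled about 7 mm further, so it should end near 0.105 m. I did not measure it again, but the last top view shows the front beyond the plank edge.
- **Rod:** the last wrist view shows it flat and within 1–2 pixels of its starting position.
- **Bystanders:** they look unmoved in the last top view, judged by eye.
- **Forces:** I never read more than about 3.5 N between the rod and the shelf or drawer. The highest stop I set for any of those moves was 8 N, and it was never reached.

**What disagreed**
- The first guarded moves toward the drawer front stopped early, probably on force-sensor noise. I switched to small steps with averaged force, and that gave a clear contact.

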